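Seat the test block in its nest and hold the spring gauge on its target spot

ROBOT

A 6-joint arm with a two-finger parallel gripper is mounted at the origin on a cart in front of the work surface, level with it; the furniture and walls round the work are solid. World frame = base frame: x ahead of the robot, y to its left, z up, the work surface at z = 0. Lengths are in m, angles in rad, forces in N, time in s.
With the tool pointing down it reaches from about 0.375 to 0.925 m from the base axis. Payload 5.7 kg.
Tool frame: the origin (TCP) lies midway between the tips of the shut fingers; the grasp point (between the pads) lies 19 mm behind it; z points along the fingers, y is the line along which they close (so a half turn about z gives the same grasp; the last joint's range is limited). The gripper opens to 88 mm and grips with 3 to 60 N. Pads are 20 mm wide; open, the fingers measure 115 mm over their backs; the gripper's body (75 mm by 178 mm) begins 61 mm behind the grasp point.
Start: joints at [-1.242, 0.359, 1.51, -0, 1.272, -0.115], TCP at [0.258, -0.542, 0.184] pointing down, gripper open.
Joint ranges: [-2.97, 2.97], [-1.01, 2.36], [0.21, 2.38], [-0.96, 4.11], [0.2, 2.71], [-2.98, 2.98]. Speed limits (rad/s): [2.39, 2.39, 3.14, 3.14, 3.14, 3.14].

INTERFACE

Orientations are given as a 3x3 rotation matrix whose columns are the frame's x, y, z axes.
In Python, from plant import arm gives the robot as it stands.
- The arm moves only by the shell command python3 -m crank 'ROWS' [OPENING] [FORCE]. ROWS is JSON, one flat list of numbers, 4 for each row, row after row: the shift along the world's x, y, z scaled (see below), then the turn about the world's z scaled (see below). A call has exactly 5 rows; each row shifts and turns the commanded pose from where the row before left it; what a row does not reach is not made up. The controller multiplies each number of a shift by 0.075 m and each number of a turn by 45 degrees. A row lasts 1/8 s, in which the tool goes at most 62.5 mm and 10.7 degrees, less where a joint would pass 70% of its speed; a pose out of reach is approached as far as the arm can. A call with a number of a shift or a turn outside -1 to 1 is refused whole. A call with a gripper value outside its range is refused whole. OPENING is the closure, from 0 (fully open) to 1 (shut), set as the call begins (- or left out, the last holds). The fingers move at their own pace and stop on an object; FORCE is the grip in N (left out, the last holds). Time passes only in rows, so rows that do not move let the fingers close, or fill a call up. It gives the time, the measured TCP pose, the force, the opening and the grip force at its end, in the units of the state.
- arm.get_state(): the state, without advancing time (a new reading comes with each control period).
- arm.grab_frame(name): name is "side" or "top"; returns a dict with "color" (400x640x3 uint8, blue, green, red), "z_map" (400x640 float32, m along the optical axis (not along the pixel's ray), 0 where there is no reading), "fx", "fy", "cx", "cy" (pixels), "R" (3x3) and "t" (3): a world point X has camera coordinates R X + t. Camera axes: x right, y down, z forward; pixel columns grow to the right and rows downward; lengths in m; the calibration is good to about 2 mm. A picture is of the moment at which its call begins.
- arm.sign_off(): hands the job in; it is judged then, once.
The state is a dict: "time": time; "qpos": joint angles; "joint_vel": joint speeds; "joint_torque": joint torques, N m; "tcp_pos": TCP position; "orientation": TCP orientation; "wrist_force": force on the tool from outside, world axes, zero at the start; "torque": the same for the moment, N m; "gripper_width": opening from 0.0 (shut) to 1.0 (fully open); "finger_force": force on a finger pad.
Only numpy, scipy, OpenCV 4.12 (cv2) and the standard library are available. Lean on these libraries where they do the work, as an engineer would, in place of code of your own. Each camera call takes 0.05 s, during which the arm holds its last target. There are 200 camera calls.

TASK

Take the aluminium test block and seat it fully down and square in the pocket of the blue nest, then let go of it. Then take the yellow hand gauge out of its stand and hold it upright with its plunger tip on the red spot of the seated block, pressing gently so that the spring plunger is about half way in. Finish while still holding the gauge like that, and do not disturb the other things on the table.

Things in the scene. Friction and masses are not known exactly. Their poses are not given: they have to be found in the camera images.
- block: aluminium test block, 60 (x) x 24 (y) x 24 (z) mm, about 0.09 kg; lies on the table with a red spot on its top face; origin at the centre of its underside, z up, x along its length
- spot (a point): centre of the red spot (12 mm across) in the middle of the block's top face, 24 mm above the block's underside
- nest: blue metal plate fixed to the table, 116 (x) x 80 (y) x 20 (z) mm, a screw head (4 mm high) near each corner; in its middle a pocket 63 (x) x 27 (y) mm, mouth chamfered 3 mm, 10 mm deep: a seated block stands 14 mm proud; the block may go in either way round; origin at the centre of its underside, z up, x along the pocket's length
- pocket (a point): centre of the pocket's floor, 10 mm above the table and 10 mm below the plate's top; axes as the nest
- stand: grey stand fixed to the table, base 90 x 90 mm, top plate 70 x 70 mm whose upper face is 62 mm above the table, with a round 28 mm hole in which the gauge hangs by its collar; origin at the centre of its underside, z up
- gauge: hand gauge, 0.2 kg, hangs upright in the stand; origin on its axis under the black collar, z up. Collar 42 mm across, z 0 to 7 mm; above it a yellow handle 36 (x) x 26 (y) mm to z 58, cap to 61 mm: grip it across the 26 mm flats (along y) at z 35 mm; below, a steel stem 24 mm across to z -30, from which the plunger sticks out to z -44 mm. Lift it 50 mm straight up to clear the stand
- plunger (a joint): how far the gauge's spring plunger is pushed in, m: 0 fully out, 0.014 stop; pushing it takes 1 N at the start, rising 0.5 N per mm (4.5 N at half way, 7 mm)
- tip (a point): brass end of the plunger (6 mm across, on the gauge's axis); 44 mm below the gauge's origin with the plunger out
- tape_measure: yellow pocket tape measure, 36 x 89 x 65 mm, bystander; origin at the centre of its underside
- wax_tin: round brown tin, 70 mm across, 30 mm high, bystander; origin at the centre of its underside
- gear: blue plastic gear lying flat, 60 mm across, 16 mm high, bystander; origin at the centre of its underside
- glue: glue bottle with orange nozzle, 61 mm across, 184 mm high, bystander; origin at the centre of its underside
- leg_mid (a point): foot of a grey stool's leg (28 mm thick, foot 36 mm; the stool is fixed on the table, keep the arm clear of it); this leg leans away from the robot, 12 mm for each 100 mm of height
- leg_left (a point): foot of another fixed stool's grey leg, at the left; it leans away from the robot and to the left, 12 mm for each 100 mm of height
- leg_right (a point): foot of the black stool's leg (fixed), at the right; it leans away from the robot and to the right
There are look-alikes about, which are no part of the job. What is meant by the gauge is not orange or turquoise, and is the smaller of those in its own colour.

How it is judged:
On the way, in this order (a step that is already met when the one before it is completed fails the run):
1. the block is seated flat and square in the pocket and let go, the gauge still in its stand (distance between block and pocket below 0.004 m and z of block in the frame of pocket below 0.002 m and angle between block's own z axis and vertical below 0.05 rad and angle between the x axis of block and the x axis of nest, either way round below 0.09 rad and distance of gauge from where it was at the start of the episode below 0.02 m and contact force between the fingers and block below 0.1 N), for 0.2 s.
2. the gauge is lifted clear of its stand (z of tip in the frame of stand above 0.062 m and contact force between the fingers and gauge above 1 N), for 0.1 s.
At the end, for the whole second after the job is handed in: block on the pocket's floor (within 2 mm up, 4 mm in all, 0.09 rad square), untouched by the robot; gauge held still in the gripper, upright within 0.1 rad, tip within 6 mm of the spot's centre, plunger in 3 to 11 mm, push 1.5 to 10 N, gauge clear of the nest (distance between block and pocket below 0.004 m and z of block in the frame of pocket below 0.002 m and angle between block's own z axis and vertical below 0.05 rad and angle between the x axis of block and the x axis of nest, either way round below 0.09 rad and contact force between the arm and block below 0.1 N and distance between tip and spot below 0.006 m and angle between gauge's own z axis and vertical below 0.1 rad and z of gauge in the frame of spot above 0.03 m and value of joint plunger between 0.003 and 0.011 m and contact force between gauge and block between 1.5 and 10 N and contact force between the fingers and gauge above 1 N and contact force between gauge and nest below 0.1 N and linear speed of gauge below 0.02 m/s); the arm keeps its last pose, push and grip.
It fails at once if the gauge presses hard on the block (over 20 N) (contact force between gauge and block above 20 N).
It fails at once if a bystander is disturbed (moved more than 20 mm) (distance of any of tape_measure, wax_tin, gear, glue from where it was at the start of the episode above 0.02 m).
It also fails if it takes over 64 s, if anything falls off the work surface, if the arm or the gripper's body presses on something with over 40 N, if the wrist force passes 120 N, or if a joint passes its speed limit or range.

## Working session

There is one attempt and no reset: what is moved stays moved. The work goes in short steps, Python scripts to look and compute and a shell command to move; the robot and the scene stay as the last step left them, time stands still between calls to the robot, and variables do not carry over. Pictures are saved under pics/ and viewed, at most 10 in all, crops included, and the job is handed in when it is done.

```bash
ls; mkdir -p pics; cat > h.py <<'E'
import numpy as np, cv2, pickle
from plant import arm
def grab(n):
    f=arm.grab_frame(n); pickle.dump(f,open(f'{n}.pkl','wb')); return f
def load(n): return pickle.load(open(f'{n}.pkl','rb'))
def ray(f,u,v,z):
    "pixel -> world point on plane z"
    R=np.array(f['R']);t=np.array(f['t'])
    d=R.T@np.array([(u-f['cx'])/f['fx'],(v-f['cy'])/f['fy'],1.]); c=-R.T@t
    return c+d*(z-c[2])/d[2]
def cloud(f):
    v,u=np.mgrid[:400,:640]; z=f['z_map']
    P=np.stack([(u-f['cx'])/f['fx']*z,(v-f['cy'])/f['fy']*z,z],-1)
    W=(P-np.array(f['t']))@np.array(f['R']); W[z==0]=np.nan; return W
E
python3 - <<'E'
from h import *
for n in('top','side'):
    f=grab(n); cv2.imwrite(f'pics/{n}0.png',f['color'])
    print(n,f['fx'],f['cx'],f['cy'],-np.array(f['R']).T@f['t'],np.array(f['R']).round(2).tolist())
print(arm.get_state())
E
```

```text
pics
top 393.38547912175676 309.4958569694653 204.34518464249425 [0.32713998 0.03855778 1.05405245] [[0.01, -1.0, 0.03], [-0.99, -0.02, -0.17], [0.17, -0.03, -0.99]]
side 378.98978385594296 318.0855845452904 197.4683724268101 [-0.19524011  0.7122812   0.70911378] [[-0.7, -0.71, 0.01], [-0.38, 0.37, -0.85], [0.6, -0.6, -0.53]]
{'time': 0.1, 'qpos': array([-1.24211309e+00,  3.59417677e-01,  1.51130309e+00, -8.31327369e-06,
        1.27251867e+00, -1.15093575e-01]), 'joint_vel': array([-0.00015125, -0.00077541, -0.00324875,  0.00022791, -0.00054284,
        0.00136913]), 'joint_torque': array([ 4.40203175e-04, -5.16356277e+01, -2.71404147e+01,  6.77198684e-02,
        2.74826679e-02, -3.82787084e-05]), 'tcp_pos': array([ 0.25738382, -0.54123465,  0.18311086]), 'orientation': array([[ 9.03135518e-01,  4.29355266e-01, -5.39099736e-04],
       [ 4.29355566e-01, -9.03134196e-01,  1.55606935e-03],
       [ 1.81227162e-04, -1.63680697e-03, -9.99998644e-01]]), 'wrist_force': array([ 0.1527712 , -0.04155484, -0.08308667]), 'torque': array([0.0737635 , 0.05446541, 0.02835602]), 'finger_force': 0.0, 'gripper_width': 1.0002640221164931}
```

View pics/top0.png

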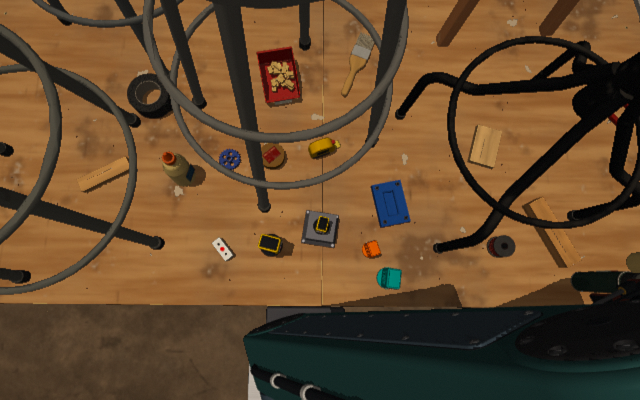

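View pics/side0.png

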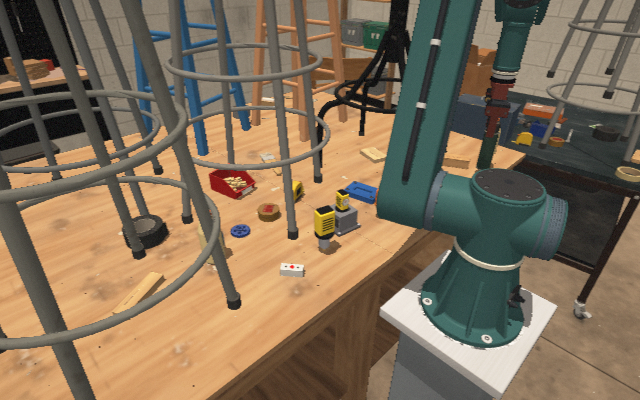

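The top view shows the block (223,250) with its red spot, the larger yellow look-alike (270,244), the gauge in its stand (322,226), the nest (391,204), and the leg feet mid (265,208), left (158,243) and right (440,248). The side view shows the block at (292,270) and the gauge at (342,200).

```bash
python3 - <<'E'
from h import *
f=load('top'); W=cloud(f); c=f['color']; hsv=cv2.cvtColor(c,cv2.COLOR_BGR2HSV)
cv2.imwrite('pics/crop.png',cv2.resize(c[180:280,200:420],None,fx=3.6,fy=3.6,interpolation=cv2.INTER_CUBIC))
def blob(m,box):
    M=np.zeros(m.shape,np.uint8);u0,v0,u1,v1=box;M[v0:v1,u0:u1]=m[v0:v1,u0:u1]
    M=M.astype(np.uint8)*255
    n,l,s,_=cv2.connectedComponentsWithStats(M);k=1+np.argmax(s[1:,4]);return l==k
def rect(B,z):
    cs,_=cv2.findContours(B.astype(np.uint8),0,2);P=np.vstack([x[:,0] for x in cs]);P=cv2.convexHull(P)[:,0]
    w=np.array([ray(f,u,v,z)[:2] for u,v in P],np.float32)*1000
    return cv2.minAreaRect(w)
H,S,V=cv2.split(hsv)
R=lambda B:np.nanpercentile(W[B],[5,50,95],axis=0).round(4).tolist()
red=((H<8)|(H>172))&(S>120)&(V>90)
b=blob((S<60)&(V>130)|red,(205,230,242,270)); print('block',rect(b,.024),R(b),b.sum())
r=blob(red,(205,230,242,270)); v,u=np.nonzero(r); print('spot',ray(f,u.mean(),v.mean(),.024),r.sum(),u.mean(),v.mean())
n=blob((H>100)&(H<125)&(S>120),(365,170,415,235)); print('nest',rect(n,.02),R(n))
g=blob((H>20)&(H<35)&(S>120)&(V>100),(308,212,336,240)); print('gauge yel',rect(g,.09),R(g))
# height maps
np.set_printoptions(linewidth=250)
print((W[204:250:3,296:348:3,2]*1000).round())
print((W[184:226:3,368:414:3,2]*1000).round())
E
```

```text
block ((382.7911376953125, 234.219482421875), (58.62974166870117, 23.799617767333984), 38.91954803466797) [[0.3592, 0.215, 0.0201], [0.3823, 0.2339, 0.0232], [0.4052, 0.2539, 0.0262]] 196
spot [0.38339774 0.23408574 0.024     ] 16 222.0 248.5
nest ((510.9952697753906, -207.76144409179688), (114.69991302490234, 80.9367446899414), 12.352444648742676) [[0.4601, -0.2455, 0.0079], [0.5112, -0.2097, 0.0181], [0.5608, -0.1703, 0.0221]]
gauge yel ((443.0740051269531, -14.16128158569336), (39.30924987792969, 20.837814331054688), 11.577927589416504) [[0.4233, -0.0222, 0.1142], [0.4324, -0.0096, 0.1179], [0.459, -0.0048, 0.1196]]
[[  2.  -2.   0.  -5.  -5.  -2.  -1.  -1.  -2.  -3.  -3.  -2.   0.  -2.   1.  -0.  -2.   0.]
 [ -3.  -1.  -0.   1.  -3.  -1.   2.  -2.   0.  -0.  -0.  -0.   0.  -1.   1.  -3.  -2.  -2.]
 [ -4.  -3.  -1.   1.   5.  -6.   1.  -2.  -1.  -6.   1.   2.  -3.  -3.  -1.   2.   1.  -2.]
 [ -1.   0.  -2.   0.   4.  60.  63.  62.  60.  65.   7.  -1.  -1.  -4.   5.  -4.  -2.   2.]
 [ -1.  -1.   1.   7.   8.  61.  61.  62. 119.  62.  60.  59.  60.  61.   7.   2.  -0.  -0.]
 [ -2.  
[... 1254 characters left out ...]
 20. 20. 21. -3. -0. -2.  0.]
 [-2. -1. 15. 18. nan 19.  7.  9.  8. 17. 18. 17. 23. -1.  2.  2.]
 [ 0. -4.  9. 16. 17. 16. 10.  5.  8. 15. 19. 22. 18. -3.  2.  1.]
 [-0.  2.  3. 20. 19. 20.  9.  8.  6. 13. 16. 18. 17. -6. -0. -1.]
 [-2.  2.  1. 20. 21. 17. 12. 12.  8. 10. 19. 19. 20. -3.  1. -1.]
 [ 2. -0. -2. 17. 18. 21. 17.  9. 11.  9. 19. 19. 18. 21. -3. -1.]
 [-0. -3. -3. 11. nan 16. 18.  7.  7.  8. 17. 17. 17. 18. -0. -0.]
 [ 0.  2.  2.  8. 18. 19. 16.  4.  8. 16. 19. 16. 16. 21. -1. -2.]
 [-0.  1. -2. -4. 15. 21. 19. 20. 19. 16. 21. 20. 27. 24. -2.  2.]
 [-3. -1. -3.  0. 22. 19. 17. 20. 23. 21. 25. 21. 19. 17. 23. nan]
 [-2. -1. -4. -2. 16. 23. 23. 21. 20. 21. 17.  6. -4. -7. -1. -3.]]
```

View pics/crop.png

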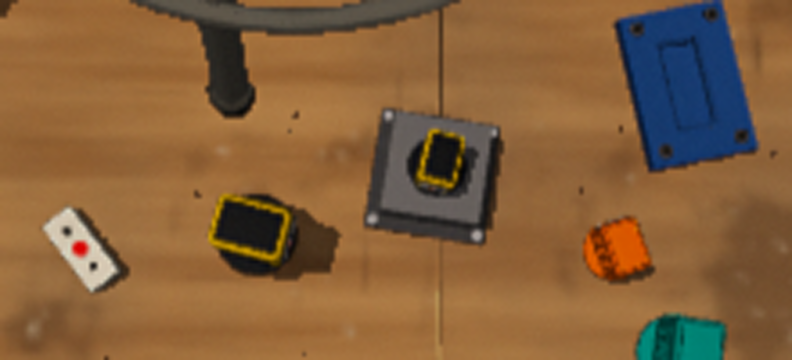

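The crop confirms the block with its spot at crop (80,248), the gauge cap centre at crop (442,159) with its long side nearly along image-vertical, and the nest with its pocket at crop (688,84). Next I check the obstacles and cross-check with the side view.

```bash
python3 - <<'E'
from h import *
f=load('top'); W=cloud(f); s=load('side'); Ws=cloud(s)
def near(W,x,y,r): return W[(np.hypot(W[...,0]-x,W[...,1]-y)<r)]
# gauge from top: cap points
v,u=np.nonzero(np.nan_to_num(W[205:245,300:345,2])>.115); 
cs=np.stack([u+300,v+205],1); w=np.array([ray(f,a,b,.122)[:2] for a,b in cs],np.float32)*1000
print('cap',cv2.minAreaRect(w),w.mean(0),len(w))
v,u=np.nonzero(abs(np.nan_to_num(W[200:250,295:348,2])-.062)<.008)
w=np.array([ray(f,a+295,b+200,.062)[:2] for a,b in zip(u,v)],np.float32)*1000
print('plate',cv2.minAreaRect(w))
# side checks
hs=cv2.cvtColor(s['color'],cv2.COLOR_BGR2HSV);H,S,V=cv2.split(hs)
m=((H<8)|(H>172))&(S>120)&(V>90);m[:255]=0;m[285:]=0;m[:,:275]=0;m[:,310:]=0
v,u=np.nonzero(m);print('spot side',ray(s,u.mean(),v.mean(),.024),len(u))
m=(H>100)&(H<125)&(S>120);m[:175]=0;m[210:]=0;m[:,:340]=0;m[:,385:]=0
q=Ws[m];q=q[(q[:,2]>.012)];print('nest side pts',np.nanmedian(q,0),np.nanmin(q,0),np.nanmax(q,0))
m=(H>20)&(H<35)&(S>120);m[:185]=0;m[215:]=0;m[:,:334]=0;m[:,352:]=0
print('gauge side yellow',np.nanpercentile(Ws[m],[5,50,95],axis=0).round(3).tolist())
# decoy
p=W[225:265,255:290].reshape(-1,3);p=p[p[:,2]>.05];print('decoy',np.nanpercentile(p,[2,50,98],axis=0).round(3).tolist())
for nm,(a,b) in dict(mid=(265,208),left=(158,243),right=(440,248)).items(): print(nm,ray(f,a,b,.0).round(3))
# tall points in the workspace region x .3-.65
A=np.vstack([W[:300].reshape(-1,3),Ws[:,:375].reshape(-1,3)])
A=A[(A[:,0]>.25)&(A[:,0]<.75)&(abs(A[:,1])<.5)&(A[:,2]>.1)&(A[:,2]<.9)]
for z0 in np.arange(.1,.9,.1):
    B=A[(A[:,2]>=z0)&(A[:,2]<z0+.1)]
    for y0 in np.arange(-.5,.5,.1):
        C=B[(B[:,1]>=y0)&(B[:,1]<y0+.1)]
        if len(C)>8: print(f'z{z0:.1f} y{y0:.1f} n{len(C)} xmin {np.percentile(C[:,0],3):.3f}',end=' | ')
    print()
E
```

```text
cap ((440.5679931640625, -19.244720458984375), (25.094594955444336, 34.97854232788086), 78.0119400024414) [440.35858 -19.42094] 149
plate ((440.7467956542969, -19.643409729003906), (69.6511459350586, 70.45927429199219), 82.04351806640625)
spot side [0.38679029 0.23306626 0.024     ] 10
nest side pts [ 0.51551015 -0.19812398  0.02080736] [ 0.4474459  -0.2537196   0.01203083] [ 0.57319365 -0.03289353  0.12197143]
gauge side yellow [[0.424, -0.024, 0.071], [0.435, -0.009, 0.098], [0.459, -0.004, 0.122]]
decoy [[0.366, 0.08, 0.066], [0.389, 0.104, 0.138], [0.416, 0.128, 0.144]]
mid [0.495 0.128 0.   ]
left [0.397 0.407 0.   ]
right [ 0.394 -0.345  0.   ]
z0.1 y-0.4 n195 xmin 0.385 | z0.1 y-0.3 n15 xmin 0.302 | z0.1 y-0.2 n722 xmin 0.293 | z0.1 y-0.1 n303 xmin 0.423 | z0.1 y-0.0 n234 xmin 0.371 | z0.1 y0.1 n911 xmin 0.375 | z0.1 y0.3 n536 xmin 0.558 | z0.1 y0.4 n842 xmin 0.392 | 
z0.2 y-0.5 n426 xmin 0.419 | z0.2 y-0.4 n1842 xmin 0.395 | z0.2 y-0.3 n1211 xmin 0.537 | z0.2 y-0.2 n973 xmin 0.591 | z0.2 y-0.1 n520 xmin 0.514 | z0.2 y-0.0 n520 xmin 0.497 | z0.2 y0.1 n1023 xmin 0.500 | z0.2 y0.2 n903 xmin 0.535 | z0.2 y0.3 n1169 xmin 0.428 | z0.2 y0.4 n2859 xmin 0.319 | 
z0.3 y-0.5 n992 xmin 0.497 | z0.3 y-0.4 n974 xmin 0.500 | z0.3 y-0.2 n373 xmin 0.684 | z0.3 y0.1 n688 xmin 0.523 | z0.3 y0.4 n1255 xmin 0.404 | 
z0.4 y-0.5 n3211 xmin 0.563 | z0.4 y-0.2 n1111 xmin 0.634 | z0.4 y-0.1 n1209 xmin 0.544 | z0.4 y-0.0 n861 xmin 0.523 | z0.4 y0.1 n1662 xmin 0.527 | z0.4 y0.2 n1809 xmin 0.569 | z0.4 y0.4 n5095 xmin 0.366 | 
z0.5 y-0.5 n878 xmin 0.598 | z0.5 y-0.2 n226 xmin 0.689 | z0.5 y-0.1 n735 xmin 0.689 | z0.5 y0.1 n1265 xmin 0.547 | z0.5 y0.4 n1226 xmin 0.416 | 
z0.6 y-0.4 n22 xmin 0.590 | z0.6 y-0.1 n53 xmin 0.690 | z0.6 y-0.0 n18 xmin 0.578 | z0.6 y0.1 n1566 xmin 0.559 | z0.6 y0.4 n833 xmin 0.422 | 
z0.7 y-0.4 n46 xmin 0.591 | z0.7 y-0.0 n595 xmin 0.562 | z0.7 y0.1 n448 xmin 0.565 |
```

```bash
python3 - <<'E'
from h import *
f=load('top'); W=cloud(f); s=load('side'); Ws=cloud(s)
A=np.vstack([W[:290].reshape(-1,3),Ws[:,:375].reshape(-1,3)]);A=A[~np.isnan(A).any(1)]
def chk(n,x,y,a,z0,z1):
    a=np.radians(a);d=A[:,:2]-[x,y];ty=d@[np.cos(a),np.sin(a)];tx=d@[np.sin(a),-np.cos(a)]
    for nm,hx,hy in(('178y',.0375,.089),('178x',.089,.0375)):
        m=(A[:,2]>z0)&(A[:,2]<z1)
        g=np.maximum(abs(tx)-hx,abs(ty)-hy);g=np.where(m,g,9);i=np.argsort(g)[5];print(n,nm,round(g[i],3),A[i].round(3))
chk('block',.3835,.234,128.9,.09,.35)
chk('nest',.511,-.208,102.4,.1,.35)
chk('nest2',.511,-.208,78,.15,.35)
chk('gauge',.4406,-.0194,78,.155,.45)
for t in(90,102,115,128): chk('sweep%d'%t,.385,.05,t,.2,.5)
E
```

```text
block 178y 0.011 [0.409 0.126 0.093]
block 178x 0.042 [0.38  0.129 0.135]
nest 178y -0.007 [ 0.557 -0.282  0.288]
nest 178x 0.025 [ 0.609 -0.123  0.255]
nest2 178y -0.004 [ 0.524 -0.298  0.279]
nest2 178x 0.009 [ 0.592 -0.273  0.284]
gauge 178y 0.002 [0.496 0.05  0.255]
gauge 178x -0.015 [ 0.516 -0.019  0.252]
sweep90 178y 0.074 [0.496 0.067 0.25 ]
sweep90 178x 0.022 [0.496 0.067 0.25 ]
sweep102 178y 0.072 [0.502 0.023 0.254]
sweep102 178x 0.02 [0.502 0.023 0.254]
sweep115 178y 0.053 [ 0.519 -0.025  0.255]
sweep115 178x 0.014 [0.5   0.048 0.255]
sweep128 178y 0.03 [0.508 0.003 0.251]
sweep128 178x 0.015 [0.498 0.072 0.249]
```

```bash
python3 - <<'E'
from h import *
s=load('side')
for z in(.184,.264,.35,.44):
    p=np.array(s['R'])@[.257,-.541,z]+s['t'];print(z,p[0]/p[2]*s['fx']+s['cx'],p[1]/p[2]*s['fy']+s['cy'],p[2])
cv2.imwrite('pics/grip.png',cv2.resize(s['color'][0:200,440:600],None,fx=3,fy=3,interpolation=cv2.INTER_CUBIC))
E
```

```text
0.184 485.9255230316422 142.46173188903185 1.298078997674282
0.264 491.7874039389976 120.13895062139056 1.255606509260185
0.35 498.5479171016009 94.39406447120666 1.2099485842150306
0.44 506.1917067486761 65.28555014888173 1.1621670347491715
```

View pics/grip.png

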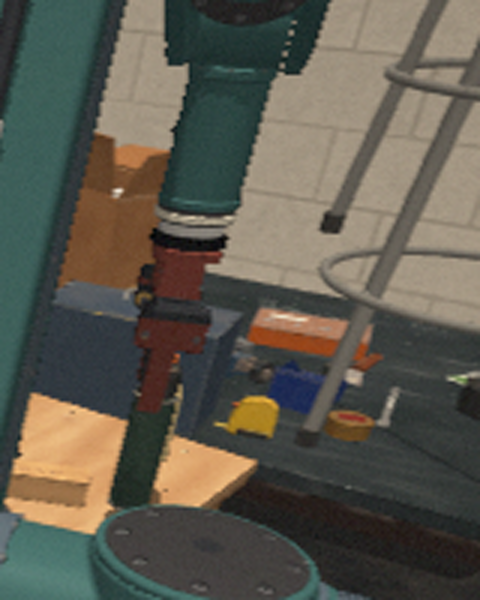

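The crop shows the gripper is about 110 mm tall above the fingers, wide along the closing axis, and has a slim tube above it. So I retract, sweep in close to the base, and approach the block.

```bash
python3 -m crank '[-0.3,0.72,0.165,0, -0.3,0.72,0.165,0, -0.3,0.72,0.165,0, 0.49,0.445,0,0, 0.49,0.445,0,0]' 0 20
python3 -m crank '[0.49,0.445,0,0, 0.28,0.53,0,0, 0.28,0.53,0,0, 0.28,0.53,0,0, 0.28,0.53,0,0]'
```

```text
time: 0.72
tcp_pos: [0.2637, -0.312, 0.2212]
orientation: [[0.904, 0.427, 0.001], [0.427, -0.904, -0.001], [0.0, 0.001, -1.0]]
wrist_force: [0.8, -0.6, 0.1]
gripper_width: 0.997
finger_force: 0.0
time: 1.35
tcp_pos: [0.3847, -0.1192, 0.2208]
orientation: [[0.903, 0.429, -0.0], [0.429, -0.903, 0.0], [-0.0, -0.0, -1.0]]
wrist_force: [0.9, -0.2, 0.3]
gripper_width: 1.0
finger_force: 0.0
```

```bash
python3 -m crank '[0,0.75,0,0, 0,0.75,0,0, 0,0.75,0,0, -0.17,0.73,0,0.15, -0.17,0.73,0,0.15]'
python3 -m crank '[0.16,0.5,-0.2,0, 0.16,0.5,-0.4,0, 0,0,-0.5,0, 0,0,-0.5,0, 0,0,0,0]'
```

```text
time: 1.98
tcp_pos: [0.3581, 0.1592, 0.2208]
orientation: [[0.776, 0.631, -0.0], [0.631, -0.776, 0.0], [0.0, -0.0, -1.0]]
wrist_force: [1.0, 0.4, 0.0]
gripper_width: 0.998
finger_force: 0.0
time: 2.6
tcp_pos: [0.38, 0.2315, 0.0988]
orientation: [[0.778, 0.629, -0.006], [0.629, -0.778, -0.002], [-0.006, -0.002, -1.0]]
wrist_force: [0.3, 0.4, 0.7]
gripper_width: 0.999
finger_force: 0.0
```

```bash
python3 -m crank '[0.053,0.033,-0.5,0, 0,0,-0.4,0, 0,0,-0.24,0, 0,0,0,0, 0,0,0,0]'
python3 -m crank '[0,0,0,0, 0,0,0,0, 0,0,0,0, 0,0,0,0, 0,0,0,0]' 1 25
python3 -m crank '[0,0,0,0, 0,0,0,0, 0,0,0.3,0, 0,0,0.6,0, 0,0,0.6,0]'
python3 - <<'E'
from h import *
for n in('top','side'):
    f=grab(n); cv2.imwrite(f'pics/{n}1.png',cv2.resize(f['color'][200:280,180:320] if n=='top' else f['color'][170:310,200:400],None,fx=4,fy=4,interpolation=cv2.INTER_CUBIC))
E
```

```text
time: 3.22
tcp_pos: [0.3881, 0.2354, 0.0168]
orientation: [[0.778, 0.628, 0.002], [0.628, -0.778, 0.001], [0.002, 0.0, -1.0]]
wrist_force: [-0.2, -1.3, 0.0]
gripper_width: 0.997
finger_force: 0.0
time: 3.85
tcp_pos: [0.3868, 0.235, 0.0154]
orientation: [[0.778, 0.628, -0.0], [0.628, -0.778, 0.0], [-0.0, -0.0, -1.0]]
wrist_force: [0.7, -0.4, 0.3]
gripper_width: 0.473
finger_force: 0.0
time: 4.47
tcp_pos: [0.3863, 0.2348, 0.1289]
orientation: [[0.778, 0.628, -0.001], [0.628, -0.778, -0.0], [-0.001, -0.0, -1.0]]
wrist_force: [0.6, 0.3, -0.1]
gripper_width: 0.003
finger_force: 0.0
```

View pics/side1.png

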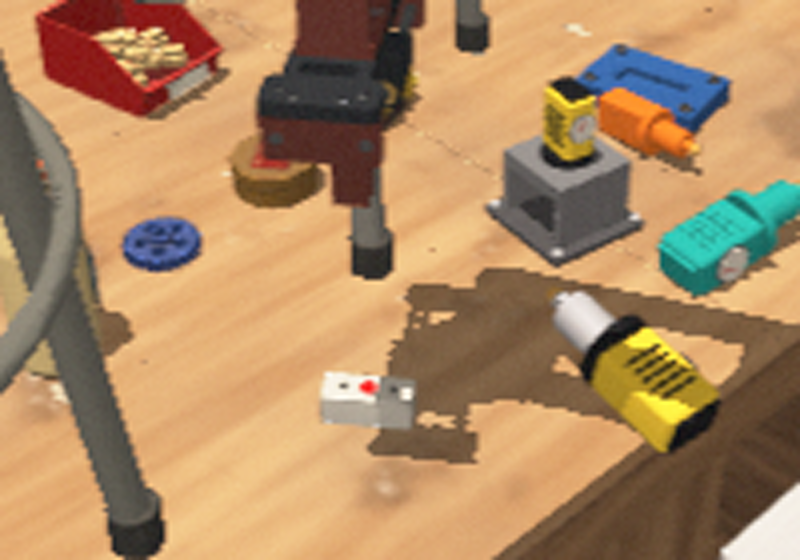

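The side view shows the fingers shut before they had gripped: closing takes over 1 s, and the lift came too early. The block is still flat at crop (368,395), and the larger look-alike has been tipped over at crop (640,370). I'll open, step aside and re-measure.

```bash
python3 -m crank '[-0.3,0.1,0.5,0, -0.4,0.1,0.3,0, -0.4,0.1,0,0, 0,0,0,0, 0,0,0,0]' 0 25
python3 -m crank '[0,0,0,0, 0,0,0,0, 0,0,0,0, 0,0,0,0, 0,0,0,0]'
cat > mb.py <<'E'
from h import *
f=grab('top'); c=f['color']; W=cloud(f)
H,S,V=cv2.split(cv2.cvtColor(c,cv2.COLOR_BGR2HSV))
red=((H<8)|(H>172))&(S>120)&(V>60)
m=((S<70)&(V>80)|red); M=np.zeros_like(S); M[228:272,205:245]=m[228:272,205:245]*255
n,l,s,_=cv2.connectedComponentsWithStats(M); B=l==1+np.argmax(s[1:,4])
v,u=np.nonzero(B); w=np.array([ray(f,a,b,.024)[:2] for a,b in zip(u,v)],np.float32)*1000
print(cv2.minAreaRect(w),w.mean(0),len(w),np.nanmedian(W[B],0))
v,u=np.nonzero(B&red);print('spot',ray(f,u.mean(),v.mean(),.024),len(u))
s=grab('side');H,S,V=cv2.split(cv2.cvtColor(s['color'],cv2.COLOR_BGR2HSV))
m=((H<8)|(H>172))&(S>120)&(V>60);m[:255]=0;m[290:]=0;m[:,:270]=0;m[:,315:]=0
v,u=np.nonzero(m);print('spot side',ray(s,u.mean(),v.mean(),.024),len(u))
cv2.imwrite('pics/mb.png',cv2.resize(c[200:290,180:330],None,fx=4,fy=4,interpolation=cv2.INTER_CUBIC))
E
python3 mb.py
```

```text
time: 5.2
tcp_pos: [0.3049, 0.2574, 0.1875]
orientation: [[0.778, 0.629, 0.0], [0.629, -0.778, -0.0], [-0.0, 0.0, -1.0]]
wrist_force: [0.3, -0.5, 0.2]
gripper_width: 0.538
finger_force: 0.0
time: 5.82
tcp_pos: [0.3044, 0.2575, 0.1879]
orientation: [[0.778, 0.628, -0.0], [0.628, -0.778, 0.0], [-0.0, -0.0, -1.0]]
wrist_force: [0.1, -0.3, -0.3]
gripper_width: 0.996
finger_force: 0.0
((383.05010986328125, 233.44544982910156), (61.23365020751953, 25.3294620513916), 38.91954803466797) [382.6832  233.21146] 223 [0.38241377 0.23339244 0.02300417]
spot [0.38339774 0.23408574 0.024     ] 16
spot side [0.38679029 0.23306626 0.024     ] 10
```

View pics/mb.png

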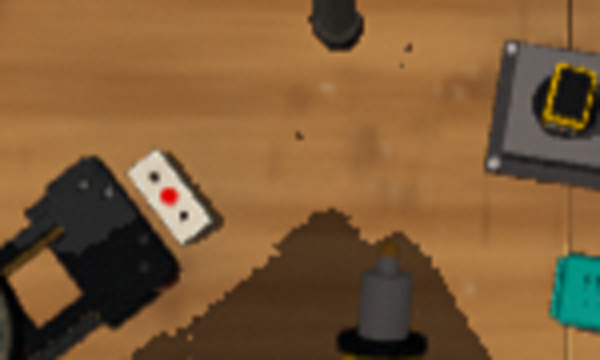

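```bash
python3 -m crank '[0.53,-0.158,0,0, 0.53,-0.158,0,0, 0,0,-0.7,0, 0,0,-0.7,0, 0,0,-0.55,0]' 0 25
python3 -m crank '[0,0,-0.2,0, 0,0,-0.18,0, 0,0,0,0, 0,0,0,0, 0,0,0,0]'
python3 -m crank '[0,0,0,0, 0,0,0,0, 0,0,0,0, 0,0,0,0, 0,0,0,0]' 1 25
python3 -m crank '[0,0,0,0, 0,0,0,0, 0,0,0,0, 0,0,0,0, 0,0,0,0]'
```

```text
time: 6.55
tcp_pos: [0.3835, 0.2336, 0.0401]
orientation: [[0.778, 0.628, -0.001], [0.628, -0.778, -0.0], [-0.0, -0.0, -1.0]]
wrist_force: [0.0, -0.5, -0.5]
gripper_width: 1.001
finger_force: 0.0
time: 7.18
tcp_pos: [0.3846, 0.2341, 0.014]
orientation: [[0.778, 0.628, 0.002], [0.628, -0.778, 0.001], [0.002, 0.0, -1.0]]
wrist_force: [0.3, -0.1, 0.7]
gripper_width: 1.001
finger_force: 0.0
time: 7.8
tcp_pos: [0.3838, 0.2338, 0.0132]
orientation: [[0.778, 0.628, -0.0], [0.628, -0.778, 0.0], [-0.0, -0.0, -1.0]]
wrist_force: [0.1, 0.1, -0.1]
gripper_width: 0.47
finger_force: 0.0
time: 8.43
tcp_pos: [0.3838, 0.2338, 0.0132]
orientation: [[0.778, 0.628, -0.0], [0.628, -0.778, 0.0], [0.0, -0.0, -1.0]]
wrist_force: [0.0, 0.1, -1.4]
gripper_width: 0.007
finger_force: 0.0
```

```bash
python3 - <<'E'
from h import *
a=grab('top')['color'][205:285,180:310];b=grab('side')['color'][225:305,250:380]
cv2.imwrite('pics/g2.png',cv2.resize(np.hstack([a,b]),None,fx=3,fy=3,interpolation=cv2.INTER_CUBIC))
E
```

```text
(no output)
```

View pics/g2.png

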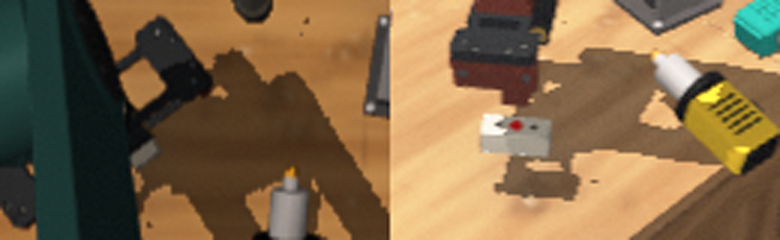

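```bash
python3 - <<'E'
from h import *
s=load('side');Ws=cloud(s);np.set_printoptions(linewidth=200,suppress=True)
for v in range(238,272,3): print(v,[tuple((Ws[v,u]*1000).round()) for u in (285,289,293,297)], s['color'][v,293])
p=np.array(s['R'])@[.3838,.2338,.0132]+s['t'];print(p[:2]/p[2]*s['fx']+[s['cx'],s['cy']],p[2])
f=load('top');W=cloud(f)
for v in range(212,262,6): print(v,[tuple((W[v,u]*1000).round()) for u in (222,228,234,240,246)])
print(arm.get_state()['qpos'],arm.get_state()['orientation'])
E
```

```text
238 [(np.float64(338.0), np.float64(289.0), np.float64(176.0)), (np.float64(332.0), np.float64(282.0), np.float64(176.0)), (np.float64(325.0), np.float64(276.0), np.float64(177.0)), (np.float64(318.0), np.float64(270.0), np.float64(177.0))] [66 62 63]
241 [(np.float64(331.0), np.float64(295.0), np.float64(175.0)), (np.float64(323.0), np.float64(290.0), np.float64(177.0)), (np.float64(318.0), np.float64(283.0), np.float64(176.0)), (np.float64(312.0), np.float64(276.0), np.float64(175.0))] [61 60 63]
244 [(np.float64(325.0), np.float64(300.0), np.float64(173.0)), (np.float64(318.0), np.float64(294.0), np.float64(173.0)), (np.float64(312.0), np.float64(288.0), np.float64(173.0)), (np.float64(305.0), np.float64(282.0), np.float64(174.0))] [42 40 40]
247 [(np.float64(330.0), np.float64(297.0), np.float64(160.0)), (np.float64(321.0), np.float64(292.0), np.float64(162.0)), (np.float64(314.0), np.float64(287.0), np.float64(163.0)), (np.float64(309.0), np.float64(279.0), np.float64(162.0))] [35 45 85]
250 [(np.float64(334.0), np.float64(294.0), np.float64(147.0)), (np.float64(327.0), np.float
[... 4103 characters left out ...]
369.0), np.float64(218.0), np.float64(23.0)), (np.float64(371.0), np.float64(206.0), np.float64(1.0)), (np.float64(371.0), np.float64(191.0), np.float64(-1.0)), (np.float64(371.0), np.float64(175.0), np.float64(-0.0))]
260 [(np.float64(343.0), np.float64(152.0), np.float64(454.0)), (np.float64(355.0), np.float64(221.0), np.float64(-0.0)), (np.float64(355.0), np.float64(206.0), np.float64(-1.0)), (np.float64(355.0), np.float64(190.0), np.float64(-2.0)), (np.float64(355.0), np.float64(174.0), np.float64(-2.0))]
[0.39310751 0.39699047 2.0088155  0.00017194 0.73578909 1.28437095] [[ 0.77794645  0.62833058 -0.00004642]
 [ 0.62833058 -0.77794644  0.00010568]
 [ 0.00003029 -0.00011138 -0.99999999]]
```

The pictures show the shut fingertips at z≈0.055 (side depth at px (291,259)) while the reported TCP z is 0.013. So the z readout and the real tip disagree. I'll quantify this after opening.

```bash
cat > tip.py <<'E'
from h import *
def tip():
    st=arm.get_state();x,y,z=st['tcp_pos'];Y=st['orientation'][:2,1];X=st['orientation'][:2,0]
    for n in('side','top'):
        f=grab(n);W=cloud(f);d=W[...,:2]-[x,y]
        a=d@Y;b=d@X
        m=(abs(b)<.03)&(abs(a)<.07)&(W[...,2]>.03)&(W[...,2]<z+.3)
        p=np.c_[a[m],b[m],W[m][:,2]];o=np.argsort(p[:,2])
        print(n,'tcp',x.round(4),y.round(4),z.round(4),'lowest (ty,tx,z):',(p[o[[0,2,4,8,15,25]]]*1000).round().tolist() if len(o)>26 else len(o))
if __name__=='__main__': tip()
E
python3 tip.py
python3 -m crank '[0,0,0,0, 0,0,0,0, 0,0,0,0, 0,0,0,0, 0,0,0,0]' 0
python3 -m crank '[0,0,0,0, 0,0,0,0, 0,0,0,0, 0,0,0,0, 0,0,0,0]'
python3 tip.py; python3 - <<'E'
from h import *
b=load('side')['color'][205:305,240:360];cv2.imwrite('pics/g3.png',cv2.resize(b,None,fx=5,fy=5,interpolation=cv2.INTER_CUBIC))
E
```

```text
side tcp 0.3838 0.2338 0.0132 lowest (ty,tx,z): [[-4.0, -12.0, 53.0], [-6.0, 6.0, 56.0], [-7.0, 8.0, 56.0], [-6.0, -10.0, 58.0], [-7.0, 6.0, 60.0], [-6.0, 0.0, 64.0]]
top tcp 0.3838 0.2338 0.0132 lowest (ty,tx,z): [[27.0, -4.0, 130.0], [28.0, -30.0, 143.0], [27.0, -9.0, 145.0], [41.0, -28.0, 146.0], [57.0, -30.0, 147.0], [35.0, -30.0, 148.0]]
time: 9.25
tcp_pos: [0.3838, 0.2338, 0.0132]
orientation: [[0.778, 0.628, -0.0], [0.628, -0.778, 0.0], [-0.0, -0.0, -1.0]]
wrist_force: [-0.2, 0.2, 0.1]
gripper_width: 0.534
finger_force: 0.0
time: 9.88
tcp_pos: [0.3839, 0.2338, 0.0132]
orientation: [[0.778, 0.628, -0.0], [0.628, -0.778, 0.0], [0.0, -0.0, -1.0]]
wrist_force: [-0.2, 0.3, -0.8]
gripper_width: 0.995
finger_force: 0.0
side tcp 0.3839 0.2338 0.0132 lowest (ty,tx,z): [[-46.0, -11.0, 54.0], [-50.0, 10.0, 55.0], [-50.0, -2.0, 56.0], [-51.0, 0.0, 57.0], [-50.0, -2.0, 59.0], [-50.0, 5.0, 62.0]]
top tcp 0.3839 0.2338 0.0132 lowest (ty,tx,z): [[-8.0, -29.0, 30.0], [20.0, -30.0, 145.0], [23.0, -29.0, 145.0], [22.0, -23.0, 146.0], [34.0, -26.0, 147.0], [30.0, -29.0, 148.0]]
```

View pics/g3.png

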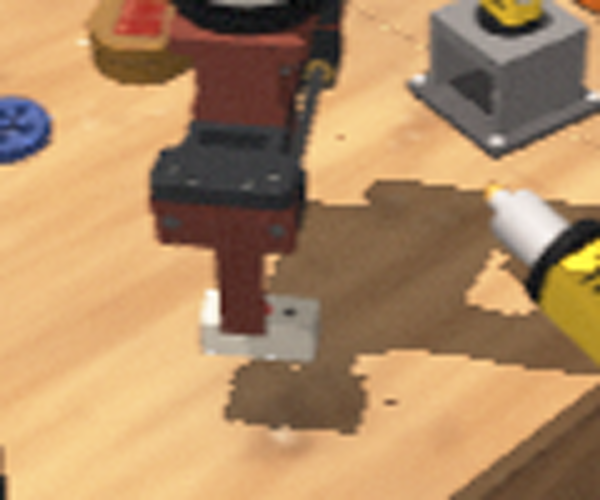

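The tips are really about 40 mm above the readout: side depth lowest is 0.053-0.056 against 0.013 reported, with xy consistent. In the view the finger ends above the block at crop (243,330). I'll descend carefully by 40 mm, watching the force.

```bash
python3 -m crank '[0,0,-0.1,0, 0,0,-0.1,0, 0,0,-0.1,0, 0,0,-0.1,0, 0,0,0,0]'
python3 -m crank '[0,0,-0.05,0, 0,0,-0.05,0, 0,0,-0.03,0, 0,0,0,0, 0,0,0,0]'
python3 tip.py
```

```text
time: 10.6
tcp_pos: [0.3833, 0.2336, -0.0175]
orientation: [[0.778, 0.628, -0.001], [0.628, -0.778, -0.0], [-0.001, -0.001, -1.0]]
wrist_force: [0.6, 0.1, -0.5]
gripper_width: 0.996
finger_force: 0.0
time: 11.22
tcp_pos: [0.3839, 0.2338, -0.0265]
orientation: [[0.778, 0.628, 0.0], [0.628, -0.778, 0.0], [0.0, -0.0, -1.0]]
wrist_force: [-0.1, -0.4, -0.3]
gripper_width: 1.004
finger_force: 0.0
side tcp 0.3839 0.2338 -0.0265 lowest (ty,tx,z): [[-48.0, 2.0, 30.0], [-51.0, -7.0, 31.0], [-50.0, 6.0, 31.0], [-49.0, -9.0, 32.0], [-50.0, -7.0, 36.0], [-50.0, -2.0, 39.0]]
top tcp 0.3839 0.2338 -0.0265 lowest (ty,tx,z): [[35.0, -29.0, 103.0], [31.0, -23.0, 105.0], [43.0, -27.0, 106.0], [25.0, -28.0, 108.0], [16.0, -24.0, 108.0], [37.0, -28.0, 109.0]]
```

```bash
python3 -m crank '[0,0,0,0, 0,0,0,0, 0,0,0,0, 0,0,0,0, 0,0,0,0]' 1 25
python3 -m crank '[0,0,0,0, 0,0,0,0, 0,0,0,0, 0,0,0,0, 0,0,0,0]'
```

```text
time: 11.95
tcp_pos: [0.3838, 0.2338, -0.0265]
orientation: [[0.778, 0.628, -0.0], [0.628, -0.778, 0.0], [0.0, -0.0, -1.0]]
wrist_force: [0.9, -0.6, -0.2]
gripper_width: 0.468
finger_force: 0.0
time: 12.58
tcp_pos: [0.3838, 0.2338, -0.0266]
orientation: [[0.778, 0.628, -0.0], [0.628, -0.778, 0.0], [-0.0, -0.0, -1.0]]
wrist_force: [-0.2, 1.8, 0.4]
gripper_width: 0.283
finger_force: 25.0
```

Gripped: 25 mm opening at 25 N. Now I carry the block along the same corridor.

```bash
python3 -m crank '[0,0,0.75,0, 0,0,0.75,0, 0,0,0.75,0, -0.16,-0.49,0,0, -0.16,-0.49,0,0]'
python3 -m crank '[0.17,-0.73,0,0, 0.17,-0.73,0,0, 0,-0.75,0,-0.1, 0,-0.75,0,-0.1, 0,-0.75,0,-0.1]'
python3 -m crank '[0,0,-0.75,0, 0,0,-0.7,-0.1, 0.42,-0.29,0,-0.1, 0.42,-0.29,0,-0.09, 0,0,0,0]'
```

```text
time: 13.2
tcp_pos: [0.36, 0.1597, 0.143]
orientation: [[0.777, 0.629, 0.002], [0.629, -0.777, 0.0], [0.002, 0.001, -1.0]]
wrist_force: [0.9, 0.6, -1.0]
gripper_width: 0.285
finger_force: 25.0
time: 13.82
tcp_pos: [0.3848, -0.1197, 0.1422]
orientation: [[0.904, 0.427, 0.0], [0.427, -0.904, 0.0], [0.0, 0.0, -1.0]]
wrist_force: [1.1, -0.2, -0.8]
gripper_width: 0.283
finger_force: 25.0
time: 14.45
tcp_pos: [0.4516, -0.1638, 0.0335]
orientation: [[0.977, 0.213, 0.003], [0.213, -0.977, -0.002], [0.003, 0.002, -1.0]]
wrist_force: [-0.2, 1.2, -1.6]
gripper_width: 0.279
finger_force: 25.0
```

```bash
python3 -m crank '[0.4,-0.29,0,0, 0.4,-0.29,0,0, 0,0,0,0, 0,0,0,0, 0,0,0,0]'
python3 - <<'E'
from h import *
st=arm.get_state();x,y,z=st['tcp_pos'];print(st['tcp_pos'],st['orientation'][:2,:2].tolist())
f=grab('side');W=cloud(f)
cv2.imwrite('pics/n1.png',cv2.resize(f['color'][150:230,310:410],None,fx=6,fy=6,interpolation=cv2.INTER_CUBIC))
t=grab('top');cv2.imwrite('pics/n1t.png',cv2.resize(t['color'][160:250,330:450],None,fx=5,fy=5,interpolation=cv2.INTER_CUBIC))
E
```

```text
time: 15.08
tcp_pos: [0.5065, -0.2037, 0.0332]
orientation: [[0.977, 0.215, -0.002], [0.215, -0.977, 0.001], [-0.002, -0.002, -1.0]]
wrist_force: [0.9, 0.0, -1.5]
gripper_width: 0.283
finger_force: 25.0
[ 0.506544   -0.20371975  0.03317156] [[0.9766554946070017, 0.21480288200468642], [0.21480535910036935, -0.9766561760468093]]
```

View pics/n1.png

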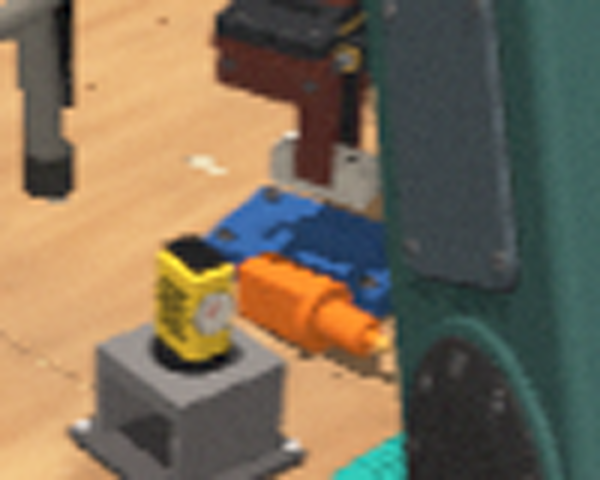

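The side view shows the held block above the far part of the nest, at crop (325,165), with the nest at crop (310,240); the stand and gauge are untouched. I'll check the centres numerically before lowering.

```bash
python3 - <<'E'
from h import *
f=load('top')
print('pocket px',np.mean([ray(f,200+a/3.6,180+b/3.6,.02) for a,b in((660,42),(692,37),(715,127),(680,130))],0))
c=cv2.imread('pics/top0.png');g=cv2.cvtColor(c,cv2.COLOR_BGR2HSV)
# nest outline: blue mask hull at z .02, edges by sub-region
H,S,V=cv2.split(g);m=((H>100)&(H<125)&(S>120))[165:240,360:420]
V2=V[165:240,360:420];print('V stats',np.percentile(V2[m],[5,25,50,75]))
d=m&(V2<np.percentile(V2[m],50)*.8);v,u=np.nonzero(d)
P=np.array([ray(f,a+360,b+165,.02)[:2] for a,b in zip(u,v)])*1000-[511,-207.8]
a=np.radians(12.35);Q=np.c_[P@[np.cos(a),np.sin(a)],P@[-np.sin(a),np.cos(a)]]
k=(abs(Q[:,0])<40)&(abs(Q[:,1])<22);Q=Q[k];print('dark line pts',len(Q),Q.min(0),Q.max(0));print(np.round(Q).astype(int).tolist())
s=load('side');W=cloud(s);st=arm.get_state();p=st['tcp_pos'];R=st['orientation']
H,S,V=cv2.split(cv2.cvtColor(s['color'],cv2.COLOR_BGR2HSV))
m=(S<75)&(V>90);m[:168]=0;m[190:]=0;m[:,:353]=0;m[:,374:]=0
d=(W[m][:,:2]-p[:2])@R[:2,:2]*1000
print('block pts tx,ty,z',np.c_[d,W[m][:,2]*1000].round().tolist()[::4])
E
```

```text
pocket px [ 0.51032289 -0.20974797  0.02      ]
V stats [ 73.9 107.  110.  111. ]
dark line pts 51 [-30.54536106 -15.24787417] [34.16241895 13.49476992]
[[34, -14], [34, 3], [34, 0], [33, -2], [33, -5], [32, -8], [31, -10], [31, -13], [33, 12], [33, 9], [32, 6], [31, 4], [31, 1], [30, -2], [30, -4], [29, -7], [28, -12], [28, -15], [30, 12], [25, -14], [22, -14], [25, 13], [20, -13], [17, -12], [17, -15], [14, -14], [17, 13], [11, -14], [14, 13], [9, -13], [6, -13], [5, -15], [3, -15], [5, 13], [0, -14], [3, 13], [-3, -13], [-5, -13], [-6, -15], [-8, -15], [-11, -14], [-8, 13], [-14, -13], [-16, -13], [-17, -15], [-20, -15], [-22, -14], [-19, 13], [-25, -13], [-27, -13], [-31, 13]]
block pts tx,ty,z [[99.0, 143.0, 3.0], [26.0, -3.0, 86.0], [20.0, -9.0, 87.0], [26.0, -11.0, 82.0], [-8.0, 5.0, 85.0], [29.0, -13.0, 78.0], [-6.0, 1.0, 83.0], [-23.0, 4.0, 87.0], [22.0, -10.0, 75.0], [-18.0, -7.0, 86.0], [-29.0, 1.0, 86.0], [17.0, -13.0, 74.0], [-21.0, -12.0, 86.0], [-29.0, 1.0, 82.0], [18.0, -10.0, 68.0], [-19.0, -8.0, 79.0], [-30.0, 0.0, 79.0], [16.0, -6.0, 63.0], [-13.0, -11.0, 75.0], [-28.0, -12.0, 80.0], [80.0, 76.0, 1.0], [13.0, -10.0, 62.0], [-2.0, -11.0, 68.0], [-17.0, -11.0, 72.0], [-29.0, -3.0, 72.0], [2.0, -10.0, 62.0], [-15.0, -14.0, 69.0], [-30.0, -15.0, 74.0], [29.0, 49.0, 21.0], [-19.0, -13.0, 66.0], [-30.0, -5.0, 65.0], [15.0, 81.0, 1.0]]
```

```bash
python3 -m crank '[0.061,-0.063,0,0, 0,0,-0.25,0, 0,0,-0.25,0, 0,0,0,0, 0,0,0,0]'
python3 -m crank '[0,0,-0.03,0, 0,0,-0.03,0, 0,0,-0.03,0, 0,0,0,0, 0,0,0,0]'
```

```text
time: 15.8
tcp_pos: [0.5133, -0.21, -0.0036]
orientation: [[0.977, 0.214, 0.001], [0.214, -0.977, -0.0], [0.0, 0.0, -1.0]]
wrist_force: [0.0, -1.0, -1.7]
gripper_width: 0.278
finger_force: 25.0
time: 16.42
tcp_pos: [0.5129, -0.2097, -0.0108]
orientation: [[0.977, 0.214, -0.0], [0.214, -0.977, 0.0], [-0.0, -0.0, -1.0]]
wrist_force: [-0.3, 0.4, -1.1]
gripper_width: 0.281
finger_force: 25.0
```

```bash
python3 -m crank '[-0.024,0.017,0,0, 0,0,-0.02,0, 0,0,-0.02,0, 0,0,0,0, 0,0,0,0]'
python3 -m crank '[0,0,-0.02,0, 0,0,-0.02,0, 0,0,-0.02,0, 0,0,0,0, 0,0,0,0]'
```

```text
time: 17.05
tcp_pos: [0.5111, -0.2083, -0.0139]
orientation: [[0.977, 0.214, -0.0], [0.214, -0.977, 0.0], [-0.0, -0.0, -1.0]]
wrist_force: [-1.2, -0.1, -1.0]
gripper_width: 0.276
finger_force: 25.0
time: 17.68
tcp_pos: [0.5112, -0.2084, -0.0166]
orientation: [[0.977, 0.214, 0.0], [0.214, -0.977, -0.0], [0.0, 0.0, -1.0]]
wrist_force: [-5.0, 2.0, 17.8]
gripper_width: 0.281
finger_force: 25.0
```

```bash
python3 -m crank '[-0.012,0.006,0.01,0, 0,0,-0.02,0, 0,0,-0.01,0, 0,0,0,0, 0,0,0,0]'
python3 - <<'E'
from h import *
s=grab('side');W=cloud(s);st=arm.get_state();p=st['tcp_pos'];R=st['orientation']
H,S,V=cv2.split(cv2.cvtColor(s['color'],cv2.COLOR_BGR2HSV))
d=(W[...,:2]-p[:2])@R[:2,:2]*1000;z=W[...,2]*1000
m=(S<75)&(V>90)&(abs(d[...,0])<34)&(abs(d[...,1])<16)&(z>15)&(z<60)
q=np.c_[d[m],z[m]];print(q.round().tolist())
E
```

```text
time: 18.3
tcp_pos: [0.5112, -0.2084, -0.0167]
orientation: [[0.977, 0.214, 0.002], [0.214, -0.977, -0.001], [0.002, 0.002, -1.0]]
wrist_force: [-6.9, 2.5, 33.1]
gripper_width: 0.28
finger_force: 25.0
[[30.0, 11.0, 35.0], [28.0, -0.0, 37.0], [26.0, 3.0, 36.0], [29.0, -6.0, 35.0], [27.0, -1.0, 34.0], [23.0, -2.0, 35.0], [29.0, -6.0, 31.0], [21.0, -14.0, 38.0], [21.0, -6.0, 34.0], [-3.0, 9.0, 35.0], [-7.0, 7.0, 37.0], [-9.0, 12.0, 35.0], [-13.0, 11.0, 37.0], [25.0, -13.0, 32.0], [22.0, -11.0, 32.0], [20.0, -8.0, 32.0], [-6.0, 3.0, 34.0], [-11.0, -1.0, 38.0], [-14.0, 10.0, 34.0], [-20.0, 5.0, 38.0], [-22.0, 9.0, 37.0], [-25.0, 11.0, 37.0], [29.0, -12.0, 26.0], [27.0, -8.0, 24.0], [22.0, -10.0, 27.0], [17.0, -13.0, 31.0], [-11.0, -15.0, 41.0], [-10.0, -5.0, 36.0], [-12.0, -1.0, 34.0], [-15.0, 1.0, 34.0], [-18.0, 2.0, 35.0], [-22.0, 2.0, 36.0], [-24.0, 5.0, 36.0], [-28.0, 5.0, 37.0], [-29.0, 12.0, 34.0], [30.0, -9.0, 20.0], [27.0, -8.0, 21.0], [22.0, -10.0, 23.0], [18.0, -9.0, 24.0], [-11.0, -14.0, 36.0], [-12.0, -9.0, 34.0], [-16.0, -8.0, 35.0], [-19.0, -7.0, 36.0], [-22.0, -6.0, 36.0], [-25.0, -3.0, 36.0], [-29.0, -4.0, 37.0], [-30.0, 1.0, 35.0], [-29.0, 11.0, 30.0], [19.0, -16.0, 23.0], [18.0, -9.0, 20.0], [-11.0, -14.0, 32.0], [-15.0, -14.0, 33.0], [-17.0, -10.0, 32.0], [-20.0, -9.0, 33.0], [-23.0, -8.0, 33.0], [-27.0, -7.0, 34.0], [-29.0, -3.0, 33.0], [-29.0, 4.0, 29.0], [-30.0, 11.0, 26.0], [-11.0, -14.0, 28.0], [-13.0, -9.0, 26.0], [-17.0, -10.0, 28.0], [-20.0, -7.0, 28.0], [-24.0, -8.0, 30.0], [-28.0, -10.0, 32.0], [-30.0, -4.0, 30.0], [-32.0, -1.0, 29.0], [-10.0, -11.0, 22.0], [-11.0, -5.0, 20.0], [-17.0, -9.0, 24.0], [-22.0, -12.0, 27.0], [-26.0, -12.0, 28.0], [-28.0, -9.0, 28.0], [-30.0, -5.0, 26.0], [-28.0, 8.0, 19.0], [-18.0, -10.0, 20.0], [-21.0, -8.0, 21.0], [-27.0, -14.0, 26.0], [-29.0, -10.0, 24.0], [-29.0, -2.0, 20.0], [-27.0, -14.0, 22.0], [-29.0, -10.0, 20.0]]
```

Top face at about 35.5 mm with both ends level, and a firm vertical contact: it is on the floor. I'll ease off and release.

```bash
python3 -m crank '[0,0,0.02,0, 0,0,0.01,0, 0,0,0,0, 0,0,0,0, 0,0,0,0]'
python3 -m crank '[0,0,0,0, 0,0,0,0, 0,0,0,0, 0,0,0,0, 0,0,0,0]' 0
python3 -m crank '[0,0,0,0, 0,0,0,0, 0,0,0,0, 0,0,0.3,0, 0,0,0.3,0]'
cat > seat.py <<'E'
from h import *
c0=np.array([.5111,-.2084]);a=np.radians(12.35);R=np.array([[np.cos(a),-np.sin(a)],[np.sin(a),np.cos(a)]])
for n in('side','top'):
    f=grab(n);W=cloud(f);d=(W[...,:2]-c0)@R*1000;z=W[...,2]*1000
    H,S,V=cv2.split(cv2.cvtColor(f['color'],cv2.COLOR_BGR2HSV))
    m=(abs(d[...,0])<40)&(abs(d[...,1])<22)&(z>29)&(z<45)&(S<110);q=np.c_[d[m],z[m]]
    if len(q)<10: print(n,len(q));continue
    print(n,len(q),np.percentile(q,[2,50,98],axis=0).round(1).tolist(),'z +x end',np.median(q[q[:,0]>15,2]),'-x end',np.median(q[q[:,0]<-15,2]))
    red=((H<8)|(H>172))&(S>120)&(V>60)&(abs(d[...,0])<15)&(abs(d[...,1])<12)&(z>28)&(z<42);v,u=np.nonzero(red)
    if len(u): print('spot',len(u),ray(f,u.mean(),v.mean(),.034))
E
python3 seat.py
```

```text
time: 18.98
tcp_pos: [0.5112, -0.2084, -0.0166]
orientation: [[0.977, 0.214, 0.002], [0.214, -0.977, -0.001], [0.002, 0.001, -1.0]]
wrist_force: [-0.0, 0.2, 10.9]
gripper_width: 0.282
finger_force: 25.0
time: 19.6
tcp_pos: [0.5101, -0.2079, -0.0177]
orientation: [[0.977, 0.214, -0.0], [0.214, -0.977, 0.0], [-0.0, -0.0, -1.0]]
wrist_force: [0.5, 0.3, -0.4]
gripper_width: 0.815
finger_force: 0.0
time: 20.23
tcp_pos: [0.5095, -0.2075, 0.0276]
orientation: [[0.977, 0.214, -0.001], [0.214, -0.977, 0.001], [-0.001, -0.001, -1.0]]
wrist_force: [0.8, -1.0, 0.6]
gripper_width: 0.997
finger_force: 0.0
side 72 [[-30.2, -16.2, 29.5], [-6.6, 5.1, 34.7], [26.6, 13.1, 37.8]] z +x end 34.35893814539463 -x end 35.06032050480246
spot 4 [ 0.51474621 -0.21216177  0.034     ]
top 0
```

```bash
python3 -m crank '[-0.55,0.345,0,0, -0.55,0.345,0,0, -0.55,0.345,0,0, 0,0,0.75,-0.15, 0,0,0.75,-0.15]'
python3 -m crank '[0,0.5,0,-0.15, 0,0.5,0,-0.09, 0,0.4,0,0, 0,0,0,0, 0,0,0,0]'
python3 seat.py
```

```text
time: 20.95
tcp_pos: [0.3841, -0.1289, 0.1397]
orientation: [[1.0, -0.023, -0.004], [-0.023, -1.0, 0.002], [-0.004, -0.002, -1.0]]
wrist_force: [1.5, -0.1, -0.5]
gripper_width: 1.0
finger_force: 0.0
time: 21.58
tcp_pos: [0.3863, -0.0258, 0.1396]
orientation: [[0.979, -0.206, -0.001], [-0.206, -0.979, -0.0], [-0.0, 0.0, -1.0]]
wrist_force: [0.4, 0.0, -0.7]
gripper_width: 1.004
finger_force: 0.0
side 85 [[-29.7, -14.6, 29.8], [-3.2, 4.0, 34.7], [29.2, 13.2, 38.0]] z +x end 34.576284123850215 -x end 34.31620042355897
spot 3 [ 0.515872   -0.21351028  0.034     ]
top 76 [[7.9, -12.5, 29.5], [18.7, 0.4, 33.6], [29.4, 11.8, 36.7]] z +x end 33.64275383195441 -x end nan
  return _methods._mean(a, axis=axis, dtype=dtype,
  ret = ret.dtype.type(ret / rcount)
```

The block is seated: top at 34 mm, level, centred. Now the gauge.

```bash
python3 -m crank '[0.32,0.05,0,0, 0.32,0.05,0,0, 0,0,0,0, 0,0,0,0, 0,0,-0.1,0]'
python3 -m crank '[0,0,-0.3,0, 0,0,-0.3,0, 0,0,-0.3,0, 0,0,0,0, 0,0,0,0]'
```

```text
time: 22.3
tcp_pos: [0.4338, -0.0181, 0.1324]
orientation: [[0.978, -0.207, 0.0], [-0.207, -0.978, -0.0], [0.0, -0.0, -1.0]]
wrist_force: [-0.0, -0.7, -0.7]
gripper_width: 0.999
finger_force: 0.0
time: 22.92
tcp_pos: [0.4343, -0.0179, 0.0653]
orientation: [[0.978, -0.207, 0.0], [-0.207, -0.978, 0.0], [0.0, -0.0, -1.0]]
wrist_force: [0.5, 0.0, -0.1]
gripper_width: 1.002
finger_force: 0.0
```

```bash
python3 - <<'E'
from h import *
s=grab('side');W=cloud(s);st=arm.get_state();p=st['tcp_pos'];R=st['orientation'];print(p)
H,S,V=cv2.split(cv2.cvtColor(s['color'],cv2.COLOR_BGR2HSV))
d=(W[...,:2]-p[:2])@R[:2,:2]*1000;z=W[...,2]*1000
m=(H>20)&(H<35)&(S>120)&(abs(d[...,0])<50)&(abs(d[...,1])<40)&(z>60)
print('gauge yellow',np.percentile(np.c_[d[m],z[m]],[3,50,97],axis=0).round().tolist())
m=((H<12)|(H>170))&(S>80)&(V<120)&(abs(d[...,0])<20)&(abs(d[...,1])<75)&(z>60)&(z<200)
q=np.c_[d[m],z[m]];q=q[np.argsort(q[:,2])];print('finger low',q[:12].round().tolist())
E
```

```text
[ 0.43480625 -0.01797988  0.06561326]
gauge yellow [[-12.0, -13.0, 70.0], [-2.0, -10.0, 96.0], [23.0, 7.0, 121.0]]
finger low [[9.0, 46.0, 107.0], [-7.0, 49.0, 108.0], [-6.0, -50.0, 108.0], [2.0, 44.0, 108.0], [-7.0, 45.0, 109.0], [-11.0, 49.0, 110.0], [-3.0, -51.0, 110.0], [-10.0, -49.0, 110.0], [-9.0, 51.0, 111.0], [-8.0, 48.0, 112.0], [7.0, -51.0, 112.0], [1.0, -52.0, 112.0]]
```

```bash
python3 -m crank '[0,0,-0.2,0, 0,0,-0.17,0, 0,0,0,0, 0,0,0,0, 0,0,0,0]'
python3 -m crank '[0,0,0,0, 0,0,0,0, 0,0,0,0, 0,0,0,0, 0,0,0,0]' 1 40
python3 -m crank '[0,0,0,0, 0,0,0,0, 0,0,0,0, 0,0,0,0, 0,0,0,0]'
```

```text
time: 23.6
tcp_pos: [0.4349, -0.0179, 0.0376]
orientation: [[0.978, -0.207, 0.001], [-0.207, -0.978, -0.0], [0.001, -0.0, -1.0]]
wrist_force: [0.6, -0.7, 0.3]
gripper_width: 1.002
finger_force: 0.0
time: 24.22
tcp_pos: [0.4344, -0.0178, 0.0372]
orientation: [[0.978, -0.207, -0.0], [-0.207, -0.978, 0.0], [-0.0, -0.0, -1.0]]
wrist_force: [-0.3, 0.4, 0.3]
gripper_width: 0.474
finger_force: 0.0
time: 24.85
tcp_pos: [0.4344, -0.0178, 0.0372]
orientation: [[0.978, -0.207, -0.0], [-0.207, -0.978, 0.0], [-0.0, -0.0, -1.0]]
wrist_force: [-0.4, 0.7, 0.7]
gripper_width: 0.293
finger_force: 40.0
```

```bash
python3 -m crank '[0,0,0.15,0, 0,0,0.25,0, 0,0,0.25,0, 0,0,0.25,0, 0,0,0,0]'
python3 -m crank '[-0.3,0,0,0, -0.36,-0.2,0,0, 0,-0.5,0,0, 0,-0.4,0,0, 0,0,0,0]'
python3 - <<'E'
from h import *
s=grab('side');W=cloud(s);t=grab('top');Wt=cloud(t);st=arm.get_state();p=st['tcp_pos'];R=st['orientation'];print(p)
H,S,V=cv2.split(cv2.cvtColor(s['color'],cv2.COLOR_BGR2HSV))
d=(W[...,:2]-p[:2])@R[:2,:2]*1000;z=W[...,2]*1000
m=(H>20)&(H<35)&(S>120)&(abs(d[...,0])<50)&(abs(d[...,1])<40)&(z>60)
print('gauge yellow',m.sum(),np.percentile(np.c_[d[m],z[m]],[3,50,97],axis=0).round().tolist())
m=(abs(d[...,0]-6)<20)&(abs(d[...,1])<20)&(z>50)&(z<p[2]*1000+70);q=np.c_[d[m],z[m]];q=q[np.argsort(q[:,2])];print('low',q[:25:3].round().tolist())
A=np.vstack([W.reshape(-1,3),Wt.reshape(-1,3)]);A=A[~np.isnan(A).any(1)]
A=A[(A[:,2]>.15)&(A[:,2]<.32)&(A[:,0]>.47)&(A[:,0]<.68)&(A[:,1]<-.08)&(A[:,1]>-.36)];print(len(A),A[::max(1,len(A)//15)].round(3).tolist())
for ang in range(30,121,6):
    a=np.radians(ang);Y=np.array([np.cos(a),np.sin(a)]);X=np.array([np.sin(a),-np.cos(a)])
    c=np.array([.511,-.2085])-.006*X;e=A[:,:2]-c;g=np.maximum(abs(e@X)-.0375,abs(e@Y)-.089);i=np.argsort(g)[3]
    print(ang,g[i].round(3),A[i].round(3))
E
```

```text
time: 25.48
tcp_pos: [0.4358, -0.0181, 0.1062]
orientation: [[0.978, -0.206, 0.003], [-0.206, -0.978, -0.001], [0.004, -0.0, -1.0]]
wrist_force: [-0.3, -0.2, -2.1]
gripper_width: 0.295
finger_force: 40.0
time: 26.1
tcp_pos: [0.385, -0.1018, 0.1044]
orientation: [[0.978, -0.209, 0.0], [-0.209, -0.978, -0.0], [0.0, 0.0, -1.0]]
wrist_force: [-0.8, -0.4, -1.9]
gripper_width: 0.294
finger_force: 40.0
[ 0.38424464 -0.09989954  0.10420098]
gauge yellow 44 [[-10.0, -9.0, 139.0], [-8.0, -2.0, 154.0], [-5.0, 8.0, 189.0]]
low [[9.0, 1.0, 88.0], [15.0, 2.0, 92.0], [3.0, 0.0, 95.0], [5.0, -3.0, 98.0], [-2.0, 7.0, 103.0], [5.0, -7.0, 103.0], [16.0, -6.0, 105.0], [-1.0, 3.0, 107.0], [1.0, -3.0, 108.0]]
1590 [[0.675, -0.282, 0.291], [0.573, -0.28, 0.287], [0.568, -0.088, 0.257], [0.67, -0.147, 0.258], [0.647, -0.276, 0.288], [0.635, -0.28, 0.287], [0.627, -0.127, 0.256], [0.605, -0.277, 0.29], [0.598, -0.101, 0.254], [0.584, -0.092, 0.256], [0.567, -0.286, 0.289], [0.551, -0.285, 0.285], [0.527, -0.304, 0.29], [0.506, -0.311, 0.285], [0.487, -0.331, 0.288]]
30 0.022 [ 0.575 -0.099  0.257]
36 0.025 [ 0.563 -0.086  0.252]
42 0.03 [ 0.563 -0.088  0.252]
48 0.027 [ 0.477 -0.333  0.286]
54 0.018 [ 0.491 -0.32   0.286]
60 0.011 [ 0.497 -0.316  0.277]
66 0.005 [ 0.507 -0.309  0.28 ]
72 0.002 [ 0.515 -0.303  0.28 ]
78 -0.002 [ 0.523 -0.296  0.283]
84 -0.004 [ 0.529 -0.296  0.289]
90 -0.005 [ 0.537 -0.289  0.283]
96 -0.006 [ 0.545 -0.288  0.277]
102 -0.006 [ 0.546 -0.286  0.282]
108 -0.006 [ 0.559 -0.281  0.28 ]
114 -0.004 [ 0.557 -0.281  0.28 ]
120 -0.006 [ 0.526 -0.295  0.286]
```

```bash
python3 -m crank '[0.3,-0.25,0,-0.183, 0.3,-0.25,0,-0.183, 0.3,-0.25,0,-0.183, 0.3,-0.25,0,-0.183, 0,0,0,0]'
python3 -m crank '[0.2,-0.19,0,0, 0.23,-0.2,0,0, 0,0,0,0, 0,0,0,0, 0,0,0,0]'
python3 -m crank '[0,0,0,0, 0,0,0,0, 0,0,0,0, 0,0,0,0, 0,0,0,0]'
```

```text
time: 26.82
tcp_pos: [0.4767, -0.1754, 0.1044]
orientation: [[0.709, -0.705, 0.001], [-0.705, -0.709, -0.0], [0.001, -0.001, -1.0]]
wrist_force: [-0.6, 1.0, -2.5]
gripper_width: 0.297
finger_force: 40.0
time: 27.45
tcp_pos: [0.5059, -0.2033, 0.1045]
orientation: [[0.709, -0.705, -0.001], [-0.705, -0.709, 0.001], [-0.002, 0.0, -1.0]]
wrist_force: [0.4, -0.3, -2.5]
gripper_width: 0.291
finger_force: 40.0
time: 28.08
tcp_pos: [0.5072, -0.2046, 0.1047]
orientation: [[0.709, -0.705, 0.0], [-0.705, -0.709, 0.0], [0.0, -0.0, -1.0]]
wrist_force: [0.8, -1.0, -1.7]
gripper_width: 0.296
finger_force: 40.0
```

```bash
python3 - <<'E'
from h import *
s=grab('side');W=cloud(s);st=arm.get_state();p=st['tcp_pos'];c=np.array([.511,-.2085]);print(p)
for n in('side','top'):
    f=s if n=='side' else grab('top');W=cloud(f)
    r=W[...,:2]-c;z=W[...,2]
    m=(np.hypot(r[...,0],r[...,1])<.03)&(z>.05)&(z<.14)
    print(n,m.sum())
    for lo,hi in((.07,.085),(.085,.097),(.097,.113),(.113,.13)):
        k=m&(z>lo)&(z<hi);v,u=np.nonzero(k)
        if len(u)>2: print(lo,len(u),'px',u.mean().round(1),v.mean().round(1),'cols',u.min(),u.max(),(W[k].mean(0)*1000).round(1))
R=np.array(s['R'])
for z in(.085,.092,.105,.12):
    q=R@[.511,-.2085,z]+s['t'];print('pred px',z,(q[:2]/q[2]*s['fx']+[s['cx'],s['cy']]).round(1))
cv2.imwrite('pics/tip.png',cv2.resize(s['color'][140:220,310:410],None,fx=7,fy=7,interpolation=cv2.INTER_CUBIC))
E
```

```text
[ 0.50720555 -0.2045894   0.10470246]
side 81
0.085 6 px 365.0 172.2 cols 364 366 [ 509.6 -210.3   93. ]
0.097 22 px 364.6 169.1 cols 362 368 [ 508.4 -205.2  107.2]
0.113 23 px 365.0 165.9 cols 362 368 [ 508.5 -205.6  119.3]
top 9
pred px 0.085 [364.2 174.2]
pred px 0.092 [364.3 172.4]
pred px 0.105 [364.6 169.1]
pred px 0.12 [364.9 165.2]
```

View pics/tip.png

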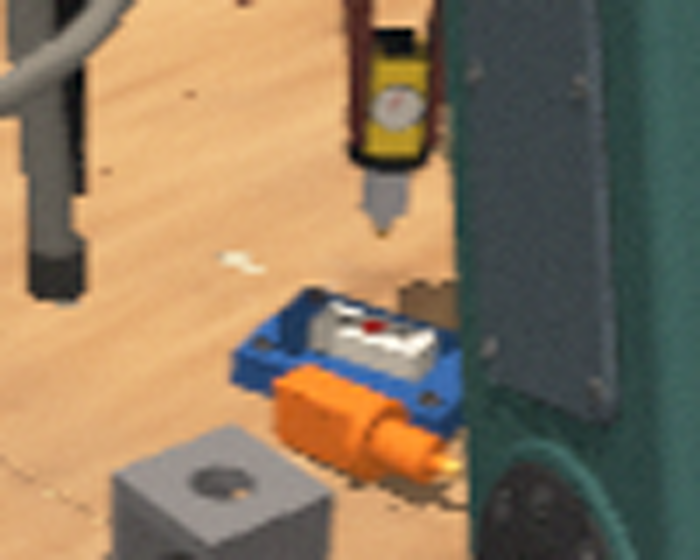

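The view shows the gauge upright with its brass tip at crop (382,232), over the red spot at crop (374,327) of the seated block. I'll lower it onto the spot.

```bash
python3 -m crank '[0,0,-0.15,0, 0,0,-0.15,0, 0,0,-0.15,0, 0,0,-0.12,0, 0,0,0,0]'
python3 -m crank '[0,0,0,0, 0,0,0,0, 0,0,-0.02,0, 0,0,-0.02,0, 0,0,-0.02,0]'
python3 -m crank '[0,0,-0.02,0, 0,0,-0.02,0, 0,0,0,0, 0,0,0,0, 0,0,0,0]'
for i in 1 2 3 4 5 6; do python3 -c "
from plant import arm;arm.grab_frame('side');s=arm.get_state();print(s['tcp_pos'][2],s['wrist_force'])";done
```

```text
time: 28.8
tcp_pos: [0.5064, -0.2042, 0.0609]
orientation: [[0.709, -0.705, -0.002], [-0.705, -0.709, 0.001], [-0.002, 0.0, -1.0]]
wrist_force: [0.1, -0.4, -1.7]
gripper_width: 0.295
finger_force: 40.0
time: 29.42
tcp_pos: [0.5072, -0.2046, 0.0574]
orientation: [[0.709, -0.705, 0.0], [-0.705, -0.709, 0.0], [0.0, -0.0, -1.0]]
wrist_force: [-1.2, -0.1, -2.4]
gripper_width: 0.292
finger_force: 40.0
time: 30.05
tcp_pos: [0.5073, -0.2046, 0.0545]
orientation: [[0.709, -0.705, 0.0], [-0.705, -0.709, 0.0], [0.0, -0.0, -1.0]]
wrist_force: [-0.2, -0.5, -2.0]
gripper_width: 0.296
finger_force: 40.0
0.0545130640837954 [-0.11298757  0.04120516 -0.91498235]
0.05449747465240783 [-0.34740579 -0.90263056 -1.5593369 ]
0.05450374319458617 [-0.47507674 -0.11730538 -2.06994406]
0.05447684534156656 [-0.3751287   0.29935822 -0.84425822]
0.05447222032467545 [-0.44925476  0.06276134 -2.24439831]
0.054489764392645294 [-0.40009701 -0.72271172 -2.89179983]
```

```bash
python3 -m crank '[0,0,-0.02,0, 0,0,-0.02,0, 0,0,-0.02,0, 0,0,0,0, 0,0,0,0]'
cat > wf.py <<'E'
import numpy as np
from plant import arm
F=[]
for i in range(8): arm.grab_frame('side');s=arm.get_state();F.append(s['wrist_force'])
print(s['time'],s['tcp_pos'],np.mean(F,0))
E
python3 wf.py
python3 -m crank '[0,0,-0.02,0, 0,0,-0.02,0, 0,0,0,0, 0,0,0,0, 0,0,0,0]'; python3 wf.py
```

```text
time: 30.98
tcp_pos: [0.5074, -0.2046, 0.0501]
orientation: [[0.709, -0.705, 0.0], [-0.705, -0.709, -0.0], [0.0, -0.0, -1.0]]
wrist_force: [0.5, -0.1, 1.8]
gripper_width: 0.298
finger_force: 40.0
31.375 [ 0.50733281 -0.20465214  0.05000414] [0.05168707 0.17523498 1.11648596]
time: 32.0
tcp_pos: [0.5073, -0.2047, 0.0471]
orientation: [[0.709, -0.705, 0.0], [-0.705, -0.709, -0.0], [0.0, -0.0, -1.0]]
wrist_force: [0.5, 0.3, 2.4]
gripper_width: 0.289
finger_force: 40.0
32.4 [ 0.50732842 -0.20462648  0.04699603] [ 0.25768506 -0.42339834  2.24512934]
```

```bash
python3 -c "
from plant import arm;print(arm.sign_off())"
```

```text
the job is handed in; nothing more can be done
None
```

The job is handed in, with no verdict returned yet: the block is seated in the nest and released, and the gauge is held upright on the red spot with about 4 N of push (plunger roughly half way in), though I knocked over the larger yellow look-alike gauge, which isn't one of the listed bystanders, and left it lying on the table.

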